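# Load the biscuit dispenser rail

## Robot

A 6-joint arm with a two-finger parallel gripper is mounted at the origin on a cart in front of the work surface, level with it; the furniture and walls round the work are solid. World frame = base frame: x ahead of the robot, y to its left, z up, the work surface at z = 0. Lengths are in m, angles in rad, forces in N, time in s.
With the tool pointing down it reaches from about 0.25 to 0.725 m from the base axis. Payload 9.7 kg.
Tool frame: the origin (TCP) lies midway between the tips of the shut fingers; the grasp point (between the pads) lies 19 mm behind it; z points along the fingers, y is the direction in which the jaws open and shut (so a half turn about z gives the same grasp; the last joint's range is limited). The gripper opens to 85 mm and grips with 20 to 120 N. Pads are 22 mm wide; open, the fingers measure 114 mm over their backs; the gripper's body (76 mm by 85 mm) begins 54 mm behind the grasp point. The pads swing forward as they close: fully open they stand 13 mm farther back than shut.
Start: joints at [1.345, 0.087, 0.176, 1.66, 0, 1.571], TCP at [0.123, 0.536, 0.231] pointing down, gripper open.
Joint ranges: [-3.13, 3.13], [-0.85, 1.81], [-1.15, 1.24], [-2.2, 2.28], [-1.44, 1.52], [-3.14, 3.14]. Speed limits (rad/s): [2.22, 2.22, 2.57, 3.14, 3.14, 3.14].

## Interface

Orientations are given as a unit quaternion [x, y, z, w].
In Python, from bench import observe, imaging, bot gives the robot as it stands.
- The arm moves only by the tool drive_tool, never from a script. Its argument "plan" is a list of rows, each a list of 5 numbers: the shift along the tool's x, y, z in cm, then the turn about the tool's z in rad, then the gripper command: -1 is shut, 1 is fully open, values between are in proportion. In form: [[x, y, z, twist, gripper], ...]. A call has 1 to 20 rows; each row shifts and turns the commanded pose from where the row before left it, along the tool's axes as they then stand; what a row does not reach is not made up. A row lasts 1/10 s, in which the tool goes at most 50 mm and 8.59 degrees, less where a joint would pass 70% of its speed; a pose out of reach is approached as far as the arm can. A call is refused whole if a number of a shift passes 5 or a number of a turn 0.15, either way. A call with a gripper value outside its range is refused whole. The fingers move at their own pace and stop on an object; "squeeze" is the grip in N (left out, the last holds). Time passes only in rows, so rows that do not move let the fingers close. It gives the time, the measured TCP pose, the force and the opening at its end, in the units of the state.
- observe(): the state, without advancing time (a new reading comes with each control period).
- imaging.camera(name): name is "side" or "top"; returns the picture (420x560x3 uint8, blue, green, red); there is no depth.
- imaging.camera_info(name): a dict with "K" (3x3 intrinsics, pixels), "k1" (the pictures are not rectified: a ray, as slopes to the right and down, at radius r is drawn at 1 + k1 r^2 times it, then the intrinsics apply), "position" and "orientation" of the camera in the world. Camera axes: x right, y down, z forward; pixel columns grow to the right and rows downward; lengths in m; the calibration is good to about 2 mm. A picture is of the moment at which its call begins. camera_info takes no time and is no camera call.
- bot.hand_in(): hands the job in, once; it reports no verdict.
Trained networks look in the newest picture that a camera, given by its name, has taken for a name from the list of things; names that differ only in an ending like _2 or _b are one class to them, and where a whole thing is asked for, a point or a joint stands for the part that bears it (a point fixed in the world has none). Each returns a list of dicts, best first, with "p" (0 to 1); they miss things now and then, are a little off and sometimes report something else, mostly with a low value. They report only what shows in the picture. A call takes as long as a camera call. They do not tell look-alikes from the thing itself.
- imaging.boxes_of(thing, camera): "at" ([x, y, z] in m, in the coordinates of the camera as it stood for that picture, good to about 4 mm: the middle of the surface that is visible of it).
- imaging.regions_of(thing, camera): "mask" (420x560 bool, what is visible of it).
- imaging.mark_of(thing, camera): "at" ([x, y, z] in m, in the coordinates of the camera as it stood for that picture, good to about 4 mm: a listed point, or the origin of a listed thing).
The state is a dict: "time_s": time; "joint_positions": joint angles; "qvel": joint speeds; "tau": joint torques, N m; "eef_pos": TCP position; "orientation": TCP orientation; "contact_force": force on the tool from outside, world axes, zero at the start; "ft_torque": the same for the moment, N m; "grip_width": opening from 0.0 (shut) to 1.0 (fully open).
Only numpy, scipy, OpenCV 4.12 (cv2) and the standard library are available. Lean on these libraries where they do the work, as an engineer would, in place of code of your own. Each camera call takes 0.05 s, during which the arm holds its last target. There are 200 camera calls.

## Task

Load both biscuit cartons into the sloping steel dispenser rail, red end first and label up: without lifting it, push the blue-striped carton that waits on the ledge over the crest so that it slides down to the red stop, then turn the green-striped carton from the worktop the same way, lay it flat on the ledge, let go and push it in so that it slides down behind the first. Leave the sugar shaker, the tape roll and the white ramekin where they are.

Things in the scene. Friction and masses are not known exactly. Their poses are not given: they have to be found in the camera images.
- rail: fixed steel dispenser rail (sizes in mm, here and below), 300 long, 68 wide. Origin on the worktop below the crest, where level ledge meets slope, mid-width; x level, the way cartons travel (ledge to lower end), y across. Ledge: x -110 to 0, then the floor slopes down at 25 degrees for 190 to a red stop. Holds two cartons. Slippery: cartons pushed more than half way past the crest slide down
- rail_ledge (a point): middle of the level loading ledge's top face, 100 above the worktop and 55 before the crest; axes as the rail's. The ledge is 110 long, open at its rear end (rail x = -110); along each side runs a guide only 7 high, 54 apart inside. A carton lies still on it
- rail_low (a point): where the middle of the first carton's red end face comes to rest against the stop: 190 down the slope from the crest, 15 above the sloping floor. The slope's side walls are 48 apart and 37 high, flared to about 60 at the crest; from 40 down the slope two lips cover its sides, 34 above its floor, leaving a slot 28 wide on top
- rail_mid (a point): the point where the middle of the second carton's red end face comes to be when it rests against the first carton: 84 up the slope from rail_low
- carton_a_center (a point): centre (half-way up) of the blue-striped carton that waits on the ledge, red end towards the slope: rigid brown box 84 long (x), 44 wide (y), 30 high (z), about 0.12 kg, blue-striped label on top. Its x axis points to its red end
- carton_b_center (a point): centre (half-way up) of the green-striped carton, which starts flat on the worktop, label up: same size, 84 (x) x 44 (y) x 30 (z); x axis points to its red end
- carton_a_red (a point): middle of the red end face of the blue-striped carton, 42 from its centre along x
- carton_b_red (a point): middle of the red end face of the green-striped carton, 42 from its centre along x
- shaker: white sugar shaker, 67 across and 114 high, origin at the centre of its underside; a bystander
- tape: roll of brown tape lying flat, 76 across and 18 high, origin at the centre of its underside; a bystander
- cup: white ramekin, 82 across and 48 high, origin at the centre of its underside; a bystander
There are look-alikes about, which are no part of the job. Leave any black look-alike of the part that bears carton_a_center alone.

How it is judged:
On the way, in this order (a step that is already met when the one before it is completed fails the run):
1. the blue-striped carton has slid down the rail to the stop, red end first (distance between carton_a_red and rail_low below 0.012 m), for 0.2 s.
2. the green-striped carton lies flat on the ledge, let go (x of carton_b_center in the frame of rail between -0.12 and 0 m and y of carton_b_center in the frame of rail between -0.02 and 0.02 m and height (world z) of carton_b_center between 0.108 and 0.125 m and angle between carton_b_center's own z axis and vertical below 0.15 rad and contact force between the fingers and carton_b below 0.3 N), for 0.1 s.
3. the green-striped carton has slid down behind it, red end first (distance between carton_b_red and rail_mid below 0.014 m), for 0.2 s.
At the end, for the whole second after the job is handed in: Both cartons lie at rest in the rail, label up (within 0.6 rad of vertical, the slope being 0.44) and red end down the slope: the blue-striped one's red end within 12 mm of its place at the stop, the green-striped one's red end within 14 mm of its place behind the first (distance between carton_a_red and rail_low below 0.012 m and distance between carton_b_red and rail_mid below 0.014 m and angle between each of carton_a_center, carton_b_center's own z axis and vertical below 0.6 rad and linear speed of each of carton_a, carton_b below 0.02 m/s); the robot touches nothing.
It fails at once if the sugar shaker, the tape roll or the ramekin is moved by more than 30 mm (distance of any of shaker, tape, cup from where it was at the start of the episode above 0.03 m).
It fails at once if the blue-striped carton is lifted (its centre over 140 mm above the worktop; it starts at 115) (height (world z) of carton_a_center above 0.14 m).
It also fails if it takes over 61 s, if anything falls off the work surface, if the arm or the gripper's body presses on something with over 40 N, if the wrist force passes 120 N, or if a joint passes its speed limit or range.

## Working session

There is one attempt and no reset: what is moved stays moved. The work goes in short steps, Python scripts to look and compute and a tool call to move; the robot and the scene stay as the last step left them, time stands still between calls to the robot, and variables do not carry over. Pictures are saved under pics/ and viewed, about 8 in all and at most 12, crops included, and the job is handed in when it is done.

Besides the shell and the picture viewer there is one more tool, called after "Call:" in YAML: its name, and indented under it one key for each argument. drive_tool: Moves the arm, as the interface text tells. Its arguments: {"type":"object","properties":{"plan":{"type":"array","items":{"type":"array","items":{"type":"number"}}},"squeeze":{"type":"number"}},"required":["plan"]}

```bash
ls; mkdir -p pics
cat > h.py <<'E'
import numpy as np, cv2
from scipy.spatial.transform import Rotation as R
from bench import observe, imaging, bot
def info(c):
    i=imaging.camera_info(c); return np.array(i['K']),i['k1'],np.array(i['position']),R.from_quat(i['orientation'])
def w(at,c):
    K,k,p,r=info(c); return p+r.apply(at)
def px(P,c):
    K,k,p,r=info(c); q=r.inv().apply(np.array(P)-p); s=q[:2]/q[2]; s=s*(1+k*(s@s)); return K[:2,:2]@s+K[:2,2]
def ray(uv,c,z):
    K,k,p,r=info(c); d=(np.array(uv)-K[:2,2])/np.diag(K)[:2]; s=d.copy()
    for _ in range(20): s=d/(1+k*(s@s))
    v=r.apply([*s,1]); return p+v*(z-p[2])/v[2]
def snap(c,n): 
    im=imaging.camera(c); cv2.imwrite(f'pics/{n}.png',im); return im
E
python3 - <<'E'
from h import *
np.set_printoptions(precision=3,suppress=True)
a=snap('top','t0');b=snap('side','s0')
cv2.imwrite('pics/both.png',cv2.resize(np.hstack([a,b]),(800,300)))
for c in('top','side'):
    print(c,info(c)[2],info(c)[3].as_matrix())
    for n in ['rail','rail_ledge','rail_low','rail_mid','carton_a_center','carton_a_red','carton_b_red','shaker','tape','cup']:
        print(n,[(round(d['p'],2),w(d['at'],c),px(w(d['at'],c),c).round()) for d in imaging.mark_of(n,c)[:4]])
print(observe())
E
```

```text
pics
top [0.395 0.09  1.311] [[-0.013 -0.992  0.123]
 [-1.     0.012 -0.013]
 [ 0.012 -0.123 -0.992]]
rail [(0.57, array([ 0.423, -0.063, -0.004]), array([317., 253.])), (0.27, array([ 0.421, -0.113,  0.116]), array([338., 253.]))]
rail_ledge [(0.75, array([ 0.425, -0.109,  0.099]), array([336., 251.]))]
rail_low [(0.61, array([0.418, 0.124, 0.03 ]), array([261., 255.]))]
rail_mid [(0.76, array([0.419, 0.047, 0.069]), array([285., 254.]))]
carton_a_center [(0.81, array([ 0.421, -0.11 ,  0.118]), array([337., 253.])), (0.8, array([ 0.456, -0.25 ,  0.017]), array([374., 242.]))]
carton_a_red [(0.78, array([ 0.497, -0.234,  0.013]), array([368., 230.])), (0.68, array([ 0.419, -0.074,  0.116]), array([325., 253.]))]
carton_b_red [(0.77, array([ 0.601, -0.378,  0.015]), array([409., 199.]))]
shaker [(0.87, array([0.377, 0.508, 0.001]), array([145., 269.]))]
tape [(0.79, array([ 0.396,  0.341, -0.002]), array([196., 263.]))]
cup [(0.6, array([ 0.721, -0.34 , -0.003]), array([395., 165.]))]
side [-0.028 -1.131  0.726] [[ 0.901 -0.17   0.4  ]
 [-0.434 -0.376  0.818]
 [ 0.011 -0.911 -0.413]]

[... 646 characters left out ...]
.92, array([0.379, 0.51 , 0.   ]), array([190., 202.]))]
tape [(0.64, array([0.393, 0.331, 0.   ]), array([206., 218.])), (0.3, array([0.415, 0.124, 0.034]), array([230., 232.]))]
cup [(0.71, array([ 0.717, -0.342, -0.001]), array([383., 289.]))]
{'time_s': 1.1, 'joint_positions': array([ 1.345,  0.087,  0.176,  1.66 , -0.   ,  1.571]), 'qvel': array([-0.001, -0.001, -0.002,  0.001, -0.001,  0.001]), 'tau': array([ -0.001, -52.011,  46.486,   0.002,  -0.   ,  -0.   ]), 'eef_pos': array([0.123, 0.536, 0.231]), 'orientation': array([ 0.113,  0.994, -0.   ,  0.   ]), 'contact_force': array([-0.193,  0.162, -0.358]), 'ft_torque': array([ 0.025, -0.038, -0.005]), 'grip_width': 1.0015234184560722}
```

Run:
```python
import cv2,numpy as np
a=cv2.imread('pics/t0.png')[120:300,120:450];b=cv2.imread('pics/s0.png')[180:345,170:430]
a=cv2.resize(a,(780,425),interpolation=3);cv2.imwrite('pics/ct.png',a)
cv2.imwrite('pics/cs.png',cv2.resize(b,(780,495),interpolation=3))
```

```text
(no output)
```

View pics/ct.png

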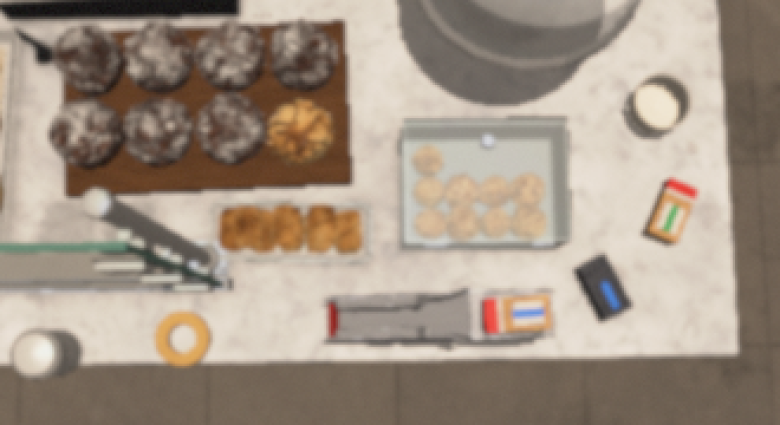

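View pics/cs.png

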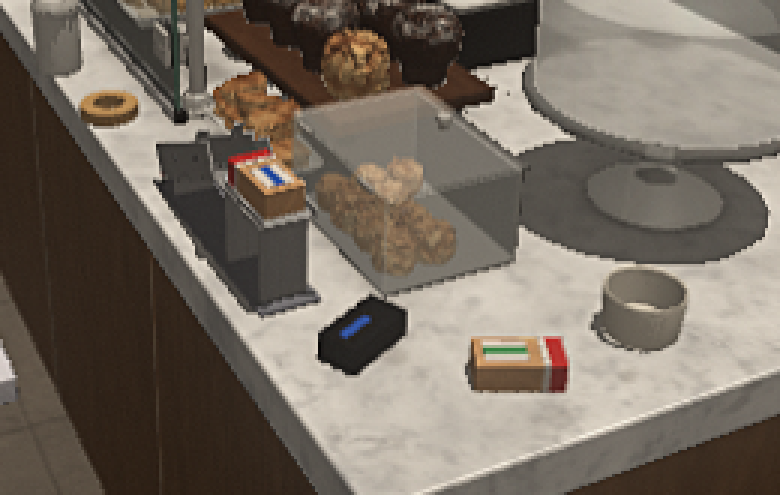

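Top view (pixels): blue-striped brown carton on the ledge at (337,253), red end to the left towards the slope. The look-alike is the black box with a blue stripe at (374,242), lying on the worktop, so leave it. The green-striped brown carton is at about (404,209), with its red end to the upper right. The ramekin is at (397,165), the tape at (196,263) and the shaker at (145,269). The crops confirm my choice: the brown carton on the ledge is A, and the brown, green-striped one is B.

Run:
```python
from h import *
np.set_printoptions(precision=3,suppress=True)
for c in('top','side'):
    for n in ['carton_b_center','carton_b_red']:
        for d in imaging.mark_of(n,c)[:4]: print(c,n,round(d['p'],2),w(d['at'],c))
    for d in imaging.regions_of('carton_b_center',c)[:3]:
        m=d['mask'].astype(np.uint8); q=max(cv2.findContours(m,0,2)[0],key=cv2.contourArea)
        bx=cv2.boxPoints(cv2.minAreaRect(q)); print(c,round(d['p'],2),m.sum(),[ray(u,c,0.03)[:2] for u in bx])
```

```text
top carton_b_center 0.63 [ 0.569 -0.357  0.017]
top carton_b_red 0.77 [ 0.601 -0.378  0.015]
top 0.86 415 [array([ 0.533, -0.308]), array([ 0.615, -0.348]), array([ 0.594, -0.396]), array([ 0.512, -0.356])]
top 0.49 326 [array([0.431, 0.367]), array([0.43 , 0.292]), array([0.36 , 0.292]), array([0.36 , 0.366])]
side carton_b_center 0.94 [ 0.566 -0.356  0.016]
side carton_b_red 0.61 [ 0.605 -0.371  0.016]
side 0.79 562 [array([ 0.537, -0.319]), array([ 0.617, -0.357]), array([ 0.57 , -0.423]), array([ 0.494, -0.387])]
side 0.27 731 [array([ 0.722, -0.27 ]), array([ 0.803, -0.307]), array([ 0.703, -0.423]), array([ 0.631, -0.389])]
```

Call:
drive_tool:
  plan:
    - [0, 0, 0, -0.12, -1]
    - [0, 0, 0, -0.106, -1]
    - [-1.66, -4.1, 0, 0, -1]
    - [-1.66, -4.1, 0, 0, -1]
    - [-1.66, -4.1, 0, 0, -1]
    - [-1.66, -4.1, 0, 0, -1]
    - [-1.66, -4.1, 0, 0, -1]
    - [-1.66, -4.1, 0, 0, -1]
    - [-1.66, -4.1, 0, 0, -1]
    - [-1.66, -4.1, 0, 0, -1]
    - [-1.66, -4.1, 0, 0, -1]
    - [-1.66, -4.1, 0, 0, -1]
    - [-1.66, -4.1, 0, 0, -1]
    - [-1.66, -4.1, 0, 0, -1]
    - [-1.66, -4.1, 0, 0, -1]
    - [-1.66, -4.1, 0, 0, -1]
    - [-1.66, -4.1, 0, 0, -1]
    - [-1.66, -4.1, 0, 0, -1]
    - [-1.66, -4.1, 0, 0, -1]
    - [0, 0, 0, 0, -1]

```text
time_s: 3.4
eef_pos: [0.4064, -0.1646, 0.2302]
orientation: [0.002, 1.0, -0.0, -0.001]
contact_force: [-1.4, 0.4, -0.8]
grip_width: 0.001
```

Call:
drive_tool:
  plan:
    - [-1.56, -3.2, 0, 0, -1]
    - [0, 0, 4, 0, -1]
    - [0, 0, 4, 0, -1]
    - [0, 0, 3.7, 0, -1]
    - [0, 0, 0, 0, -1]
    - [0, 0, 0, 0, -1]

```text
time_s: 4.0
eef_pos: [0.421, -0.1925, 0.1153]
orientation: [-0.0, 1.0, 0.0, -0.0]
contact_force: [-0.0, -0.3, 1.3]
grip_width: 0.0
```

Call:
drive_tool:
  plan:
    - [0, 1, 0.2, 0, -1]
    - [0, 1, 0, 0, -1]
    - [0, 1, 0, 0, -1]
    - [0, 1, 0, 0, -1]
    - [0, 1, 0, 0, -1]
    - [0, 1, 0, 0, -1]
    - [0, 1, 0, 0, -1]
    - [0, 1, 0, 0, -1]
    - [0, 0.8, 0, 0, -1]
    - [0, 0, 0, 0, -1]

```text
time_s: 5.0
eef_pos: [0.4211, -0.104, 0.1123]
orientation: [-0.001, 1.0, 0.0, -0.0]
contact_force: [-0.0, -0.7, -0.2]
grip_width: 0.001
```

Run:
```python
from h import *
np.set_printoptions(precision=3,suppress=True)
a=snap('top','t1');b=snap('side','s1')
for c in('top','side'):
    for n in ['carton_a_center','carton_a_red']:
        for d in imaging.mark_of(n,c)[:3]: print(c,n,round(d['p'],2),w(d['at'],c))
cv2.imwrite('pics/v1.png',np.hstack([cv2.resize(a[215:285,230:360],(390,210)),cv2.resize(b[190:290,200:320],(390,325))[:210]]))
```

```text
top carton_a_center 0.62 [ 0.423 -0.035  0.111]
top carton_a_red 0.9 [0.422 0.001 0.092]
side carton_a_center 0.65 [ 0.457 -0.255  0.015]
side carton_a_center 0.46 [ 0.423 -0.026  0.103]
side carton_a_red 0.64 [ 0.489 -0.231  0.017]
side carton_a_red 0.45 [0.422 0.015 0.09 ]
side carton_a_red 0.24 [ 0.419 -0.112  0.105]
```

Call:
drive_tool:
  plan:
    - [0, 0, 0, 0, -1]
    - [0, 0, 0, 0, -1]
    - [0, 0, 0, 0, -1]

```text
time_s: 5.6
eef_pos: [0.421, -0.105, 0.1123]
orientation: [0.0, 1.0, -0.0, -0.0]
contact_force: [0.0, -0.5, 0.1]
grip_width: 0.002
```

Run:
```python
from h import *
np.set_printoptions(precision=3,suppress=True)
a=snap('top','t2');b=snap('side','s2')
for c in('top','side'):
    for n in ['carton_a_center','carton_a_red']:
        for d in imaging.mark_of(n,c)[:3]: print(c,n,round(d['p'],2),w(d['at'],c))
cv2.imwrite('pics/v2.png',np.hstack([cv2.resize(a[215:285,230:360],(390,210)),cv2.resize(b[190:290,200:320],(390,325))[:210]]))
```

```text
top carton_a_center 0.83 [0.418 0.085 0.055]
top carton_a_red 0.48 [0.42  0.121 0.036]
top carton_a_red 0.27 [ 0.423 -0.109  0.099]
side carton_a_center 0.93 [ 0.454 -0.256  0.016]
side carton_a_center 0.41 [0.423 0.085 0.052]
side carton_a_red 0.67 [ 0.378  0.51  -0.002]
side carton_a_red 0.61 [ 0.49  -0.23   0.018]
```

View pics/v2.png

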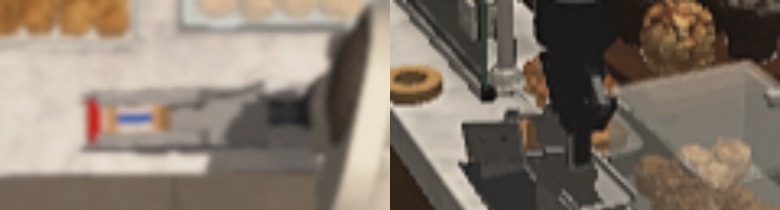

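Call:
drive_tool:
  plan:
    - [0, -1, -3, 0, 0]
    - [0, -1, -3, 0, 1]
    - [0, 0, -3, 0, 1]
    - [-2.1, -3.3, 0, 0, 1]
    - [-2.1, -3.3, 0, 0, 1]
    - [-2.1, -3.3, 0, 0, 1]
    - [-2.1, -3.3, 0, 0, 1]
    - [-2.1, -3.3, 0, 0, 1]
    - [-2.1, -3.3, 0, 0, 1]
    - [-2.0, -3.2, 0, 0, 1]
    - [0, 0, 0, 0.12, 1]
    - [0, 0, 0, 0.12, 1]
    - [0, 0, 0, 0.12, 1]
    - [0, 0, 3, 0.094, 1]
    - [0, 0, 3, 0, 1]
    - [0, 0, 3, 0, 1]
    - [0, 0, 0, 0, 1]
    - [0, 0, 0, 0, 1]

```text
time_s: 7.7
eef_pos: [0.567, -0.3547, 0.1126]
orientation: [0.225, 0.974, 0.0, -0.0]
contact_force: [-0.1, -0.1, 0.6]
grip_width: 0.999
```

Run:
```python
from h import *
np.set_printoptions(precision=3,suppress=True)
s=observe(); print(s['eef_pos'],R.from_quat(s['orientation']).as_matrix(),s['joint_positions'])
a=snap('top','t3');b=snap('side','s3')
for d in imaging.mark_of('carton_b_center','side')[:3]: print(round(d['p'],2),w(d['at'],'side'))
cv2.imwrite('pics/v3.png',np.hstack([cv2.resize(a[160:260,340:450],(390,354)),cv2.resize(b[240:340,300:410],(390,354))]))
```

```text
[ 0.567 -0.355  0.113] [[-0.899  0.438 -0.001]
 [ 0.438  0.899  0.   ]
 [ 0.001  0.    -1.   ]] [-0.559  0.363  0.273  1.481  0.    -0.105]
0.7 [ 0.566 -0.357  0.014]
```

View pics/v3.png

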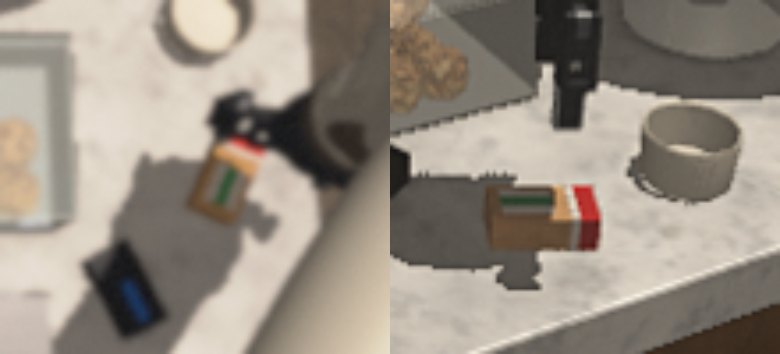

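The gripper is over the green carton (v3 left: carton around (225,185), jaws across its width, no other object between them). Going down to grasp.

Call:
drive_tool:
  plan:
    - [0, 0, 4, 0, 1]
    - [0, 0, 4, 0, 1]
    - [0, 0, 2.4, 0, 1]
    - [0, 0, 0, 0, 1]
    - [0, 0, 0, 0, -1]
    - [0, 0, 0, 0, -1]
    - [0, 0, 0, 0, -1]
    - [0, 0, 0, 0, -1]
    - [0, 0, 0, 0, -1]
    - [0, 0, 0, 0, -1]
  squeeze: 30

```text
time_s: 8.85
eef_pos: [0.5682, -0.3556, 0.0107]
orientation: [0.225, 0.974, -0.001, 0.002]
contact_force: [-0.3, -0.4, 7.0]
grip_width: 0.506
```

Call:
drive_tool:
  plan:
    - [0, 0, -2, 0, -1]
    - [0, 0, -4, 0, -1]
    - [0, 0, -4, 0, -1]
    - [0, 0, -4, 0, -1]
    - [0, 0, -4, 0, -1]
    - [0, 0, 0, -0.145, -1]
    - [0, 0, 0, -0.145, -1]
    - [0, 0, 0, -0.145, -1]
    - [0, 0, 0, -0.145, -1]
    - [0, 0, 0, -0.145, -1]
    - [0, 0, 0, -0.145, -1]
    - [0, 0, 0, -0.145, -1]
    - [0, 0, 0, -0.145, -1]
    - [0, 0, 0, -0.145, -1]
    - [0, 0, 0, -0.145, -1]
    - [0, 0, 0, -0.145, -1]
    - [0, 0, 0, -0.145, -1]
    - [0, 0, 0, -0.145, -1]
    - [0, 0, 0, -0.139, -1]

```text
time_s: 10.75
eef_pos: [0.5671, -0.3549, 0.1889]
orientation: [0.709, -0.705, 0.0, -0.0]
contact_force: [-0.2, 0.4, -1.3]
grip_width: 0.508
```

Run:
```python
from h import *
np.set_printoptions(precision=3,suppress=True)
s=observe(); print(s['eef_pos'],R.from_quat(s['orientation']).as_matrix(),s['joint_positions'])
b=snap('side','s4'); snap('top','t4')
for c in('side','top'):
  for n in ['carton_b_center','carton_b_red']:
    for d in imaging.mark_of(n,c)[:3]: print(c,n,round(d['p'],2),w(d['at'],c))
cv2.imwrite('pics/v4.png',cv2.resize(b[200:320,230:410],(720,480)))
```

```text
[ 0.567 -0.355  0.189] [[ 0.005 -1.     0.001]
 [-1.    -0.005 -0.   ]
 [ 0.    -0.001 -1.   ]] [-0.559  0.373  0.433  1.63  -0.    -2.135]
side carton_b_center 0.86 [ 0.569 -0.361  0.194]
side carton_b_red 0.74 [ 0.567 -0.317  0.194]
top carton_b_center 0.78 [ 0.569 -0.362  0.194]
top carton_b_red 0.81 [ 0.566 -0.318  0.19 ]
```

View pics/v4.png

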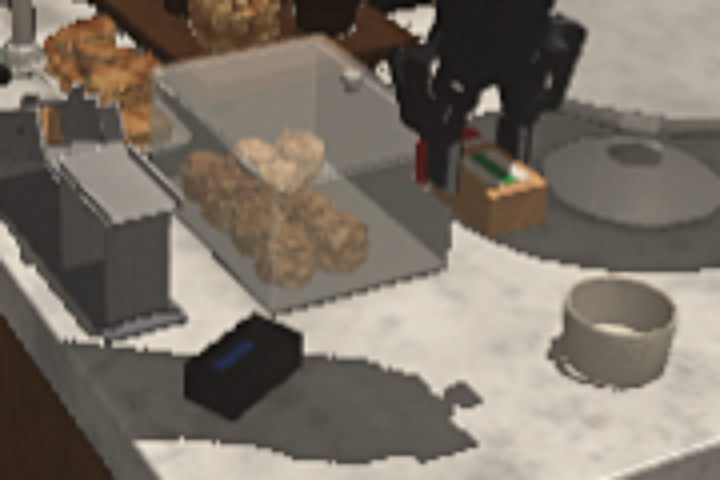

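The green carton is held level and label up. Its red end faces +y (v4: red at (435,160), label at (500,165)), and it sits 6 mm behind the TCP. Carrying it to the ledge, x first.

Call:
drive_tool:
  plan:
    - [0, 3.6, -1, 0, -1]
    - [0, 3.6, 0, 0, -1]
    - [0, 3.6, 0, 0, -1]
    - [0, 3.75, 0, 0, -1]
    - [-3, 0, 0, 0, -1]
    - [-3.6, 0, 0, 0, -1]
    - [-3.6, 0, 0, 0, -1]
    - [-3.6, 0, 0, 0, -1]
    - [-3.6, 0, 0, 0, -1]
    - [-3.6, 0, 0, 0, -1]
    - [-2.5, 0, 0, 0, -1]
    - [-1.2, 0, 0, 0, -1]
    - [0, 0, 2, 0, -1]
    - [0, 0, 2, 0, -1]
    - [0, 0, 2, 0, -1]
    - [0, 0, 1, 0, -1]
    - [0, 0, 0.6, 0, -1]
    - [0, 0, 0, 0, -1]

```text
time_s: 12.85
eef_pos: [0.4216, -0.108, 0.1221]
orientation: [-0.707, 0.708, 0.0, -0.0]
contact_force: [-0.3, 0.4, -1.2]
grip_width: 0.51
```

Run:
```python
from h import *
np.set_printoptions(precision=3,suppress=True)
s=observe(); print(s['eef_pos'],R.from_quat(s['orientation']).as_matrix(),s['contact_force'])
b=snap('side','s5'); a=snap('top','t5')
for c in('side','top'):
  for n in ['carton_b_center','carton_b_red']:
    for d in imaging.mark_of(n,c)[:3]: print(c,n,round(d['p'],2),w(d['at'],c))
cv2.imwrite('pics/v5.png',np.hstack([cv2.resize(a[210:290,280:380],(390,312)),cv2.resize(b[200:280,220:320],(390,312))]))
```

```text
[ 0.422 -0.108  0.122] [[-0.001 -1.    -0.001]
 [-1.     0.001  0.   ]
 [-0.     0.001 -1.   ]] [-0.31   0.399 -1.183]
side carton_b_center 0.8 [ 0.422 -0.116  0.128]
side carton_b_red 0.8 [ 0.425 -0.071  0.127]
top carton_b_center 0.6 [ 0.424 -0.114  0.124]
top carton_b_red 0.52 [ 0.419 -0.07   0.126]
top carton_b_red 0.5 [0.417 0.124 0.032]
```

View pics/v5.png

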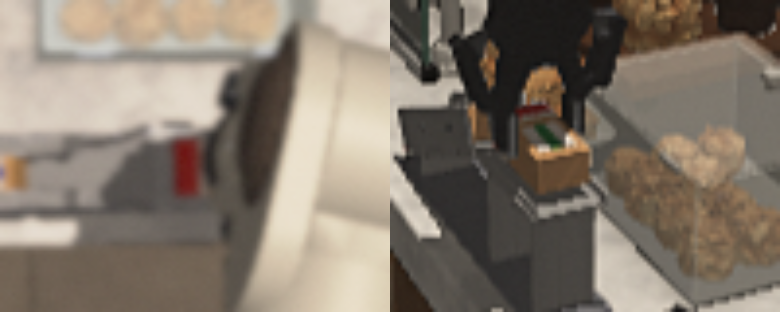

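The carton hovers level and centred, about 11 mm above the ledge, so I'm lowering it slowly.

Call:
drive_tool:
  plan:
    - [0, 0, 0.5, 0, -1]
    - [0, 0, 0.3, 0, -1]
    - [0, 0, 0.2, 0, -1]
    - [0, 0, 0, 0, -1]
    - [0, 0, 0, 0, -1]

```text
time_s: 13.65
eef_pos: [0.4217, -0.1078, 0.1123]
orientation: [-0.707, 0.707, 0.0, -0.0]
contact_force: [-0.3, -0.1, -0.5]
grip_width: 0.505
```

Call:
drive_tool:
  plan:
    - [0, 0, 0.15, 0, -1]
    - [0, 0, 0, 0, -1]
    - [0, 0, 0, 0, -1]

```text
time_s: 13.95
eef_pos: [0.4218, -0.1078, 0.1108]
orientation: [-0.707, 0.707, -0.0, -0.0]
contact_force: [0.2, -0.6, -0.6]
grip_width: 0.506
```

Call:
drive_tool:
  plan:
    - [0, 0, 0.1, 0, -1]
    - [0, 0, 0, 0, -1]
    - [0, 0, 0, 0, 0.3]
    - [0, 0, 0, 0, 0.3]
    - [0, 0, 0, 0, 0.3]
    - [0, 0, 0, 0, 0.3]

```text
time_s: 14.55
eef_pos: [0.4217, -0.1078, 0.1096]
orientation: [-0.707, 0.707, 0.0, -0.0]
contact_force: [0.2, -0.0, -0.5]
grip_width: 0.653
```

Call:
drive_tool:
  plan:
    - [0, 0, -1, 0, 0.3]
    - [0, 0, -3, 0, 0.3]
    - [0, 0, -3, 0, 0.3]
    - [3, 0, 0, 0, 0.3]
    - [3, 0, 0, 0, 0]
    - [3.5, 0, 0, 0, -1]
    - [0, 0, 0, 0, -1]
    - [0, 0, 0, 0, -1]

```text
time_s: 15.35
eef_pos: [0.4216, -0.2032, 0.1802]
orientation: [-0.706, 0.708, 0.0, 0.0]
contact_force: [-0.2, 0.7, 0.1]
grip_width: 0.002
```

Run:
```python
from h import *
np.set_printoptions(precision=3,suppress=True)
print(observe()['eef_pos'])
b=snap('side','s6'); a=snap('top','t6')
for c in('side','top'):
  for n in ['carton_b_center','carton_b_red']:
    for d in imaging.mark_of(n,c)[:4]: print(c,n,round(d['p'],2),w(d['at'],c))
cv2.imwrite('pics/v6.png',np.hstack([cv2.resize(a[210:290,250:350],(390,312)),cv2.resize(b[200:280,220:320],(390,312))]))
```

```text
[ 0.422 -0.203  0.18 ]
side carton_b_center 0.56 [ 0.426 -0.114  0.117]
side carton_b_red 0.7 [ 0.422 -0.071  0.116]
top carton_b_center 0.56 [ 0.422 -0.115  0.113]
top carton_b_red 0.95 [ 0.422 -0.07   0.116]
top carton_b_red 0.59 [0.421 0.086 0.054]
top carton_b_red 0.45 [ 0.424 -0.109  0.1  ]
top carton_b_red 0.44 [0.42  0.124 0.035]
```

View pics/v6.png

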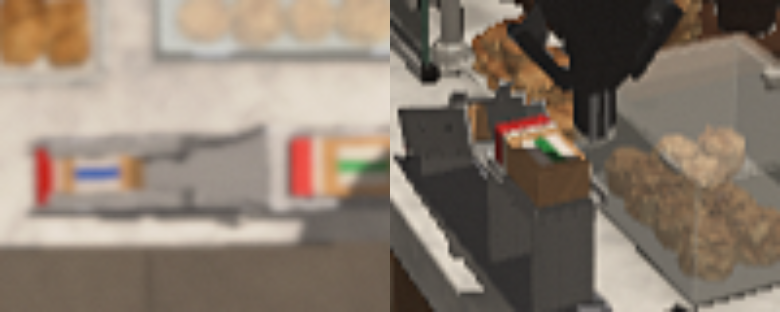

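The green carton lies flat and square on the ledge (v6 right: red end at (520,125)), and the blue one is at the stop (left: (95,175)). Pushing the green one in.

Call:
drive_tool:
  plan:
    - [0, 0, 3.5, 0, -1]
    - [0, 0, 3.3, 0, -1]
    - [0, 0, 0, 0, -1]
    - [-1.2, 0, 0, 0, -1]
    - [-1, 0, 0, 0, -1]
    - [-1, 0, 0, 0, -1]
    - [-1, 0, 0, 0, -1]
    - [-1, 0, 0, 0, -1]
    - [-1, 0, 0, 0, -1]
    - [-1, 0, 0, 0, -1]
    - [-1, 0, 0, 0, -1]
    - [-1, 0, 0, 0, -1]
    - [-1, 0, 0, 0, -1]
    - [-0.5, 0, 0, 0, -1]
    - [0, 0, 0, 0, -1]
    - [0, 0, 0, 0, -1]
    - [0, 0, 0, 0, -1]
    - [0, 0, 0, 0, -1]
    - [0, 0, 0, 0, -1]

```text
time_s: 17.55
eef_pos: [0.4217, -0.096, 0.1118]
orientation: [-0.707, 0.707, 0.0, -0.0]
contact_force: [-0.3, -0.3, -0.2]
grip_width: 0.001
```

Call:
drive_tool:
  plan:
    - [2, 0, -2, 0, -1]
    - [3, 0, -3, 0, -1]
    - [3, 0, -4, 0, -1]
    - [3, 0, -3, 0, -1]
    - [3, 0, 0, 0, -1]
    - [0, 0, 0, 0, -1]
    - [0, 0, 0, 0, -1]

```text
time_s: 18.25
eef_pos: [0.4214, -0.2362, 0.2314]
orientation: [-0.706, 0.708, 0.0, -0.0]
contact_force: [-0.0, 0.2, -0.0]
grip_width: 0.005
```

Run:
```python
from h import *
np.set_printoptions(precision=3,suppress=True)
print(observe()['eef_pos'],observe()['time_s'])
b=snap('side','s7'); a=snap('top','t7')
for c in('side','top'):
  for n in ['carton_b_center','carton_b_red','rail_mid','rail_low','shaker','tape','cup']:
    for d in imaging.mark_of(n,c)[:4]: print(c,n,round(d['p'],2),w(d['at'],c))
cv2.imwrite('pics/v7.png',np.hstack([cv2.resize(a[210:290,250:350],(390,312)),cv2.resize(b[200:280,220:320],(390,312))]))
```

```text
[ 0.421 -0.236  0.231] 18.25
side carton_b_center 0.43 [0.422 0.007 0.085]
side carton_b_red 0.6 [0.422 0.048 0.071]
side rail_mid 0.63 [0.42  0.046 0.066]
side rail_low 0.92 [0.418 0.126 0.035]
side shaker 0.87 [0.379 0.51  0.001]
side tape 0.65 [0.389 0.335 0.004]
side cup 0.64 [ 0.715 -0.343 -0.001]
top carton_b_center 0.78 [0.425 0.008 0.085]
top carton_b_red 0.71 [0.42  0.048 0.07 ]
top rail_mid 0.79 [0.42  0.044 0.065]
top rail_low 0.63 [0.419 0.126 0.03 ]
top shaker 0.91 [0.378 0.51  0.001]
top tape 0.53 [ 0.399  0.336 -0.002]
top cup 0.77 [ 0.718 -0.34   0.   ]
```

View pics/v7.png

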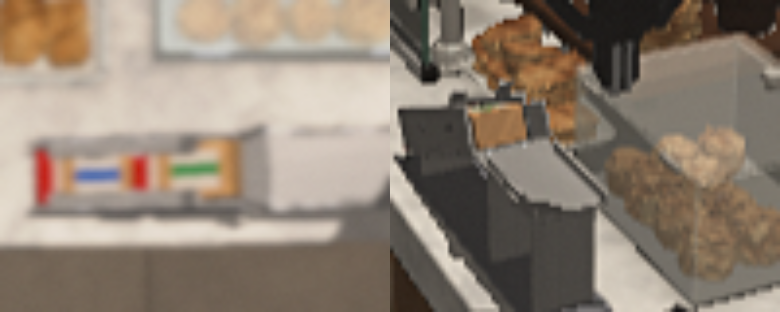

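Both cartons are nose to tail in the rail (v7 left: blue at (95,175), green at (195,170)), and the arm is clear.

```bash
python3 -c "
from bench import bot; print(bot.hand_in())"
```

```text
the job is handed in; nothing more can be done
None
```

Both cartons are in the rail, red end first and label up, and I handed the job in at about 18 s of the 61 s limit. The hand-in gives no verdict, so the result rests on my own checks.

- **Blue carton:** I pushed it over the crest without lifting it, and it slid down to the stop. After the slide its red end measured about 5 mm from the stop point, within camera accuracy. I did not re-measure it after loading the green one, but the last picture shows it still at the stop.
- **Green carton:** I turned it, laid it flat on the ledge, let go and pushed it in. Its red end measured about 5 mm from its place, against a limit of 14 mm.
- **Bystanders:** the shaker, tape roll and ramekin read within about 1 cm of where they started, which is measurement noise. I did not touch the black look-alike.
- **Arm:** it was clear of everything at hand-in, with a contact-force reading near zero.

Some network detections did confuse the black look-alike with the blue carton, but these were easy to rule out by position. No check failed.

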